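# Open the touch-latch cupboard

## Robot

A 6-joint arm with a two-finger parallel gripper is mounted at the origin on a cart in front of the work surface, level with it; the furniture and walls round the work are solid. World frame = base frame: x ahead of the robot, y to its left, z up, the work surface at z = 0. Lengths are in m, angles in rad, forces in N, time in s.
With the tool pointing down it reaches from about 0.35 to 0.775 m from the base axis. Payload 5.5 kg.
Tool frame: the origin (TCP) lies at the very end of the fingers, on their centre line; the grasp point (between the pads) lies behind it (env.hold_point_z is the z of the grasp point in the tool frame, in m); z points along the fingers, y is the line along which they close (so a half turn about z gives the same grasp; the last joint's range is limited). The gripper opens to 85 mm and grips with 20 to 120 N. Pads are 22 mm wide; open, the fingers measure 114 mm over their backs; the gripper's body (76 mm by 85 mm) begins 54 mm behind the grasp point. The pads swing forward as they close: fully open they stand 13 mm farther back than shut.
Start: joints at [-1.483, 0.313, 0.046, 1.304, 0, 1.431], TCP at [0.13, -0.56, 0.231] pointing down, gripper open.
Joint ranges: [-2.76, 2.76], [-0.86, 1.69], [-1.03, 1.26], [-2.2, 2.34], [-1.47, 1.5], [-3.14, 3.14]. Speed limits (rad/s): [2.57, 2.57, 3.14, 3.14, 3.14, 3.14].

## Interface

Orientations are given as a unit quaternion [w, x, y, z].
In Python, from workcell import env gives the robot as it stands.
- The arm moves only by the tool arm_command, never from a script. Its argument "rows" is a list of rows, each an object with "delta_pos": the shift along the tool's x, y, z scaled (see below), a list of three; "rot": the turn, a rotation vector about the tool's x, y, z scaled (see below), a list of three; "fingers": the closure, from 0 (fully open) to 1 (shut). A call has 1 to 20 rows; each row shifts and turns the commanded pose from where the row before left it, along the tool's axes as they then stand; what a row does not reach is not made up. The controller multiplies each number of a shift by 0.02 m and each number of a turn by 360 degrees. A row lasts 1/10 s, in which the tool goes at most 50 mm and 8.59 degrees, less where a joint would pass 70% of its speed; a pose out of reach is approached as far as the arm can. A call with a number of a shift or a turn outside -1 to 1 is refused whole. A call with a gripper value outside its range is refused whole. The fingers move at their own pace and stop on an object; "squeeze" is the grip in N (left out, the last holds). Time passes only in rows, so rows that do not move let the fingers close. It gives the time, the measured TCP pose, the force and the opening at its end, in the units of the state.
- env.get_state(): the state, without advancing time (a new reading comes with each control period).
- env.read_camera(name): name is "scene" or "side" or "wrist"; returns (picture, depth): 420x560x3 uint8, blue, green, red; 420x560 float32, m along the optical axis (not along the pixel's ray), 0 where there is no reading.
- env.get_calibration(name): a dict with "mtx" (3x3 intrinsics, pixels), "R" (3x3) and "t" (3): a world point X has camera coordinates R X + t. Camera axes: x right, y down, z forward; pixel columns grow to the right and rows downward; lengths in m; the calibration is good to about 2 mm. A picture is of the moment at which its call begins: read the wrist's pose just before it. get_calibration takes no time and is no camera call; for the wrist camera it gives the pose at the moment of the call.
- env.hand_in(): hands the job in, once; it reports no verdict.
The state is a dict: "clock": time; "joint_pos": joint angles; "qvel": joint speeds; "tau": joint torques, N m; "tcp_pos": TCP position; "orientation": TCP orientation; "wrist_force": force on the tool from outside, world axes, zero at the start; "ft_torque": the same for the moment, N m; "finger_gap": finger opening in m.
Only numpy, scipy, OpenCV 4.12 (cv2) and the standard library are available. Lean on these libraries where they do the work, as an engineer would, in place of code of your own. Each camera call takes 0.05 s, during which the arm holds its last target. There are 200 camera calls.

## Task

Two small steel touch-latch cupboards without handles, hinged on the left, stand on the worktop. Press in the door of the wider one near its free edge so that the catch lets go and the door springs ajar, then push that door wide open with a finger, until it stands nearly square to the cupboard. Keep the narrow cupboard shut, be gentle with the doors, and do not pick up or shift anything else.

Things in the scene. Friction and masses are not known exactly. Their poses are not given: they have to be found in the camera images.
- wide_cabinet: the wider steel cupboard, fixed: 200 mm wide, 160 deep (door included), 150 high, bare top. Origin: centre of its underside; -x points out of its front, +y to its hinged side (left for the robot; two dark hinge knuckles), z up. The closed door covers the whole front: outer face at x = -80 mm, 12 mm thick, 24 to 148 mm above the worktop, standing 9 mm off the carcass.
- narrow_cabinet: the narrow cupboard that must stay shut: the same but 140 mm wide. The two may stand either way round, left or right, each turned a little.
- wide_cabinet_door_press (a point): where to press: on the outer face of the wide cupboard's door, 35 mm from the free edge (the -y edge of the cupboard) and 22 mm below the top edge (a hand leaning back from the cupboard keeps its body clear). Moves and turns with the door; when the door is closed its axes are those of the cupboard.
- wide_cabinet_door_hinge (a point): point on the vertical hinge axis of the wide door, at the height of the door's top edge, in the plane of the door's inner face, 3 mm from the cupboard's +y side. The door reaches 197 mm from here to its free edge. Turns with the door.
- wide_cabinet_door (a joint): angle of the wide door, rad: 0 closed, grows as the free edge swings out to the robot, stop at 1.5. From closed it can be pressed in to about -0.042 (7 mm there, 3 to 6 N), which trips the catch. When the finger draws back, a spring drives the door out to about 0.45 and no further; beyond, it turns easily (damping 0.2 N m s/rad, slight friction) and stays where it is left.
- wide_cabinet_door_edge (a point): top corner of the wide door at its free edge, on the inner face; moves and turns with the door. When the door is ajar this edge stands some 85 mm out of the front, and the space between door and cupboard front is open from above for a finger. Catch pin and plunger behind the door lie more than 45 mm below its top edge.
- narrow_cabinet_door (a joint): angle of the narrow door, rad: 0 closed, the same kind of touch latch.
- timer: kitchen timer, 62 mm wide, 58 mm high, loose, standing between the cupboards. Origin: centre of its underside.
- sauce_bottle: squeeze bottle, 57 mm wide, 195 mm high, loose, left of the cupboards. Origin: centre of its underside.
- tray: dark food tray, 153 x 151 x 51 mm, loose and empty, on the left. Origin: centre of its underside.
- pen: marker pen, 135 mm long, lying loose near the front right. Origin: centre of its underside.

How it is judged:
On the way, in this order (a step that is already met when the one before it is completed fails the run):
1. the wide door is pressed in (value of joint wide_cabinet_door below -0.008 rad).
2. the catch has let go and the wide door is ajar (value of joint wide_cabinet_door above 0.3 rad), for 0.1 s.
At the end, for the whole second after the job is handed in: The wide door stands open by more than 1.2 rad (69 degrees) and at rest, the narrow door is shut (under 0.05 rad), and the timer, bottle, tray and pen are within 30 mm of where they were (value of joint wide_cabinet_door above 1.2 rad and velocity of joint wide_cabinet_door between -0.05 and 0.05 rad/s and value of joint narrow_cabinet_door below 0.05 rad and distance of each of timer, sauce_bottle, tray, pen from where it was at the start of the episode below 0.03 m); the robot touches nothing.
It fails at once if the narrow cupboard was pressed in or opened (value of joint narrow_cabinet_door above 0.05 rad or value of joint narrow_cabinet_door below -0.02 rad).
It fails at once if a door was pressed or squeezed with more than 40 N (contact force between the fingers and wide_cabinet above 40 N).
It fails at once if a bystander was shifted more than 30 mm or picked up (distance of any of timer, sauce_bottle, tray, pen from where it was at the start of the episode above 0.03 m).
It also fails if it takes over 48 s, if anything falls off the work surface, if the arm or the gripper's body presses on something with over 40 N, if the wrist force passes 120 N, or if a joint passes its speed limit or range.

## Working session

There is one attempt and no reset: what is moved stays moved. The work goes in short steps, Python scripts to look and compute and a tool call to move; the robot and the scene stay as the last step left them, time stands still between calls to the robot, and variables do not carry over. Pictures are saved under pics/ and viewed, on a budget of 10 in all, crops included, one or two more only if the job needs it, and the job is handed in when it is done.

Besides the shell and the picture viewer there is one more tool, called after "Emit:" as name(argument=value, ...), one argument or row to a line, values as JSON. arm_command: Moves the arm, as the interface text tells. Shifts and turns lie within -1 to 1; 1 stands for 0.02 m of shift or 360 degrees of turn. Its arguments: {"type":"object","properties":{"rows":{"type":"array","items":{"type":"object","properties":{"delta_pos":{"type":"array","items":{"type":"number","minimum":-1,"maximum":1}},"rot":{"type":"array","items":{"type":"number","minimum":-1,"maximum":1}},"fingers":{"type":"number"}}}},"squeeze":{"type":"number"}},"required":["rows"]}

```bash
mkdir -p pics; python3 - <<'E'
from workcell import env
import cv2,numpy as np
for n in ("scene","side"):
    p,d=env.read_camera(n); cv2.imwrite(f"pics/{n}0.png",p); np.save(f"pics/{n}0.npy",d)
    c=env.get_calibration(n); print(n,c["mtx"].tolist(),(-c["R"].T@c["t"]).round(3),c["R"][2].round(3))
print(env.get_state(),env.hold_point_z)
E
```

```text
scene [[421.449863307943, 0.0, 279.6818954526422], [0.0, 421.449863307943, 216.58668763965449], [0.0, 0.0, 1.0]] [-0.051  0.951  0.696] [ 0.479 -0.706 -0.521]
side [[530.41643115855, 0.0, 282.5697849937039], [0.0, 530.41643115855, 196.60203755606705], [0.0, 0.0, 1.0]] [0.097 1.271 0.954] [ 0.283 -0.754 -0.593]
{'clock': 0.1, 'joint_pos': array([-1.48259004e+00,  3.13942192e-01,  4.51177832e-02,  1.30360294e+00,
        1.41164040e-05,  1.43119704e+00]), 'qvel': array([ 0.00106175, -0.00178264,  0.00210319,  0.00141033, -0.00065412,
        0.0004163 ]), 'tau': array([ 2.97123079e-03, -4.81725490e+01,  2.99245065e+01,  1.27688140e-02,
       -1.72714626e-04, -1.50748342e-06]), 'tcp_pos': array([ 0.12981394, -0.55969957,  0.23049873]), 'orientation': array([-8.15060278e-04,  9.93519759e-01,  1.13656607e-01,  2.80093376e-05]), 'wrist_force': array([ 0.54389152,  0.82924427, -0.365619  ]), 'ft_torque': array([ 0.04087305,  0.08234443, -0.00391519]), 'finger_gap': 0.08514926506012055} -0.0187
```

View pics/scene0.png

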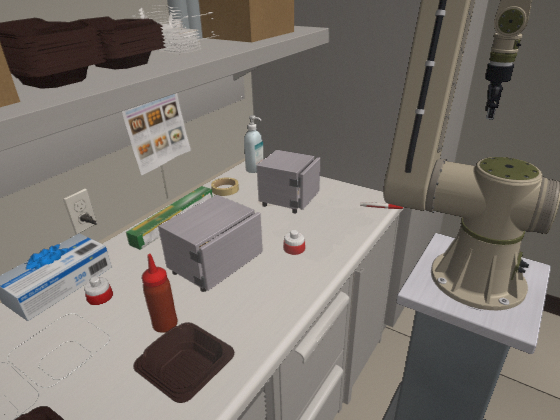

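View pics/side0.png

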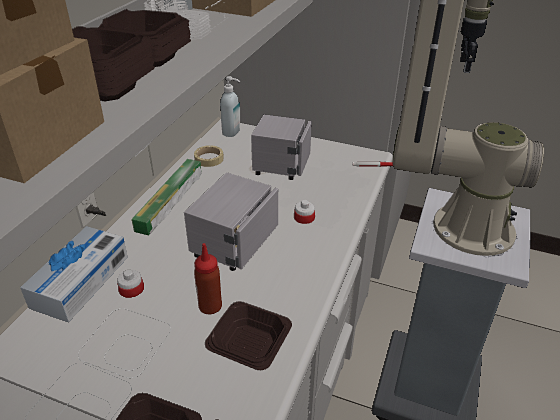

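The wide cupboard is the left one, at about (215,240) in scene and (235,220) in side. The narrow one is at (290,180) in scene. The timer is at (294,242), and a shelf runs above the back. Next I measure the tops from the depth images.

```bash
cat > h.py <<'E'
import numpy as np,cv2
from workcell import env
def cloud(n,d):
    c=env.get_calibration(n); K=c["mtx"]; v,u=np.mgrid[0:420,0:560]
    P=np.stack([(u-K[0,2])*d/K[0,0],(v-K[1,2])*d/K[1,1],d],-1)
    W=(P-c["t"])@c["R"]; W[d==0]=np.nan; return W
E
python3 - <<'E'
from h import *
for n in ("scene","side"):
    W=cloud(n,np.load(f"pics/{n}0.npy"))
    m=((abs(W[...,2]-0.15)<0.006)&(W[...,0]>.3)&(W[...,0]<1.0)&(abs(W[...,1])<.6)).astype(np.uint8)
    k,l,s,c=cv2.connectedComponentsWithStats(m)
    for i in range(1,k):
        if s[i,4]<150: continue
        p=W[l==i]; r=cv2.minAreaRect((p[:,:2]*1000).astype(np.float32))
        print(n,s[i],c[i].round(),"z",np.median(p[:,2]).round(4),r, cv2.boxPoints(r).round().tolist())
    m=(W[...,2]>.3)&(W[...,0]>.3)&(abs(W[...,1])<.6); p=W[m]; print("high: xmin",np.percentile(p[:,0],[0,1,5]),"z",np.percentile(p[:,2],[0,1,50]))
E
```

```text
scene [190 119  60  31 193] [218. 135.] z 0.1503 ((961.29736328125, -176.19287109375), (339.3039855957031, 14.45565128326416), 88.81214904785156) [[951.0, -346.0], [965.0, -346.0], [972.0, -7.0], [958.0, -6.0]]
scene [253 119 139  32 446] [324. 135.] z 0.1498 ((668.4014282226562, -349.3241271972656), (23.52489471435547, 586.33447265625), 88.63289642333984) [[375.0, -354.0], [961.0, -368.0], [962.0, -345.0], [376.0, -331.0]]
scene [256 150  58  25 856] [285. 161.] z 0.1496 ((626.132568359375, -86.66748809814453), (141.50604248046875, 147.0794677734375), 6.971095085144043) [[547.0, -22.0], [565.0, -168.0], [705.0, -151.0], [687.0, -5.0]]
scene [ 15 171 126  63 560] [ 75. 203.] z 0.1503 ((956.9622802734375, 407.4857177734375), (384.28759765625, 17.14260482788086), 89.76875305175781) [[948.0, 215.0], [965.0, 215.0], [966.0, 600.0], [949.0, 600.0]]
scene [ 158  195   96   52 2449] [205. 220.] z 0.1493 ((607.3016357421875, 307.06787109375), (201.62579345703125, 143.2124481201172), 84.43931579589844) [[526.0, 214.0], [669.0, 200.0], [688.0, 400.0], [546.0, 414.0]]
scene [199 212  61  38 259
[... 944 characters left out ...]
 2708] [228. 201.] z 0.1505 ((607.161376953125, 307.33428955078125), (205.80055236816406, 143.2931671142578), 84.61547088623047) [[526.0, 212.0], [669.0, 198.0], [688.0, 403.0], [545.0, 417.0]]
side [236 188  42  46 271] [257. 210.] z 0.1479 ((520.9703979492188, 315.5208740234375), (198.7466583251953, 16.283611297607422), 83.8460693359375) [[502.0, 218.0], [518.0, 216.0], [540.0, 413.0], [524.0, 415.0]]
side [195 254  22  16 215] [205. 262.] z 0.1492 ((554.077880859375, 531.432373046875), (45.68427276611328, 46.00463104248047), 28.74332618713379) [[523.0, 541.0], [545.0, 500.0], [585.0, 522.0], [563.0, 563.0]]
high: xmin [0.30007255 0.31217516 0.36112085] z [0.30002273 0.30626454 0.51179081]
```

```bash
python3 - <<'E'
from h import *
o=np.array([.5967,.3082]);t=-np.radians(5.4);X=np.array([np.cos(t),np.sin(t)]);Y=np.array([-X[1],X[0]])
for n in ("scene","side"):
    W=cloud(n,np.load(f"pics/{n}0.npy")); z=W[...,2]
    m=(z>.35)&(W[...,1]>.05)&(W[...,1]<.8)&(W[...,0]>.3)
    p=W[m]; print(n,"shelf xmin",np.percentile(p[:,0],[0,1,5,20]),"zmin",np.percentile(p[p[:,0]<.8][:,2],[0,1,5,50]))
    im=cv2.imread(f"pics/{n}0.png")
    # low things between 15 and 70 mm in front area
    m=((z>.012)&(z<.075)&(W[...,0]>.2)&(W[...,0]<.52)&(abs(W[...,1])<.6)).astype(np.uint8)
    k,l,s,c=cv2.connectedComponentsWithStats(m)
    for i in range(1,k):
        if s[i,4]>60:
            p=W[l==i]; print(c[i].round(),"min",p.min(0).round(3),"max",p.max(0).round(3))
for r,q in ((197,.45),(197,1.4),(120,1.4)):
    c=np.array([-.068,.097])+r/1000*np.array([-np.sin(q),-np.cos(q)]); print(r,q,c.round(3),(o+c[0]*X+c[1]*Y).round(3))
E
```

```text
scene shelf xmin [0.6039829  0.60618859 0.60752021 0.60985497] zmin [0.46668932 0.4692592  0.47479227 0.51146814]
[367. 172.] min [ 0.383 -0.357  0.012] max [ 0.52  -0.34   0.075]
[378. 204.] min [ 0.298 -0.225  0.012] max [ 0.401 -0.182  0.019]
[294. 241.] min [0.429 0.104 0.012] max [0.487 0.163 0.06 ]
[245. 256.] min [0.505 0.217 0.022] max [0.52  0.354 0.075]
[197. 344.] min [0.346 0.516 0.012] max [0.496 0.6   0.052]
side shelf xmin [0.60387878 0.6064864  0.60793458 0.63356302] zmin [0.46690502 0.47297698 0.484251   0.55192741]
[364. 131.] min [ 0.296 -0.377  0.012] max [ 0.52  -0.338  0.075]
[373. 163.] min [ 0.28  -0.237  0.012] max [ 0.399 -0.178  0.021]
[304. 211.] min [0.429 0.105 0.012] max [0.487 0.166 0.062]
[265. 232.] min [0.505 0.218 0.024] max [0.52  0.363 0.075]
[256. 319.] min [0.346 0.516 0.012] max [0.498 0.6   0.055]
197 0.45 [-0.154 -0.08 ] [0.436 0.243]
197 1.4 [-0.262  0.064] [0.342 0.396]
120 1.4 [-0.186  0.077] [0.418 0.402]
```

Emit:
arm_command(
  rows=[
    {"rot":[0,0,-0.0224],"delta_pos":[0,0,0],"fingers":1},
    {"rot":[0,0,-0.0224],"delta_pos":[0,0,0],"fingers":1},
    {"rot":[0,0,-0.0224],"delta_pos":[0,0,0],"fingers":1},
    {"rot":[0,0,-0.0224],"delta_pos":[0,0,0],"fingers":1},
    {"rot":[0,0,-0.0224],"delta_pos":[0,0,0],"fingers":1},
    {"rot":[0,0,-0.0224],"delta_pos":[0,0,0],"fingers":1},
    {"rot":[0,0,-0.0224],"delta_pos":[0,0,0],"fingers":1},
    {"rot":[0,0,-0.0224],"delta_pos":[0,0,0],"fingers":1},
    {"rot":[0,0,-0.0224],"delta_pos":[0,0,0],"fingers":1},
    {"rot":[0,0,-0.0224],"delta_pos":[0,0,0],"fingers":1},
    {"rot":[0,0,-0.0224],"delta_pos":[0,0,0],"fingers":1},
    {"rot":[0,0,-0.0224],"delta_pos":[0,0,0],"fingers":1},
    {"rot":[0,0,-0.0224],"delta_pos":[0,0,0],"fingers":1},
    {"rot":[0,0,-0.0224],"delta_pos":[0,0,0],"fingers":1},
    {"rot":[0,0,-0.0224],"delta_pos":[0,0,0],"fingers":1},
    {"rot":[0,0,-0.0224],"delta_pos":[0,0,0],"fingers":1},
    {"rot":[0,0,-0.0224],"delta_pos":[0,0,0],"fingers":1},
    {"rot":[0,0,-0.0224],"delta_pos":[0,0,0],"fingers":1},
    {"rot":[0,0,-0.0224],"delta_pos":[0,0,0],"fingers":1},
    {"rot":[0,0,-0.0224],"delta_pos":[0,0,0],"fingers":1},
  ],
)

```text
clock: 2.1
tcp_pos: [0.1298, -0.5599, 0.2308]
orientation: [-0.0, 0.047, 0.999, 0.001]
wrist_force: [-0.4, 0.1, 0.4]
finger_gap: -0.0002
```

```bash
python3 - <<'E'
from h import *
for n in ("scene","side"):
    W=cloud(n,np.load(f"pics/{n}0.npy"))
    for a,b in ((-.9,-.1),(-.1,.1),(.1,.3),(.3,.5),(.5,.8)):
        m=(W[...,2]>a)&(W[...,2]<b)&(W[...,1]<-.3)&(W[...,1]>-.42)&(W[...,0]>.2); p=W[m]
        if len(p)>20: print(n,a,b,len(p),np.percentile(p[:,0],[0,2,10,50]).round(3),np.percentile(p[:,1],[5,50]).round(3))
    m=(abs(W[...,2])<.005)&(abs(W[...,1])<.3)&(W[...,0]>.1); print("counter xmin",np.percentile(W[m][:,0],[0,.5,2]))
E
```

```text
scene -0.9 -0.1 2381 [0.2   0.213 0.25  0.29 ] [-0.407 -0.354]
scene -0.1 0.1 2983 [0.275 0.285 0.399 0.539] [-0.355 -0.349]
scene 0.1 0.3 8121 [0.365 0.38  0.418 0.633] [-0.354 -0.349]
scene 0.3 0.5 7806 [0.349 0.363 0.392 0.548] [-0.354 -0.349]
scene 0.5 0.8 3923 [0.343 0.353 0.378 0.52 ] [-0.353 -0.349]
counter xmin [0.10006601 0.10320325 0.11155305]
side -0.9 -0.1 1837 [0.2   0.207 0.238 0.286] [-0.407 -0.353]
side -0.1 0.1 4364 [0.275 0.3   0.335 0.525] [-0.357 -0.349]
side 0.1 0.3 9099 [0.29  0.302 0.343 0.564] [-0.357 -0.349]
side 0.3 0.5 7329 [0.288 0.296 0.322 0.469] [-0.356 -0.35 ]
counter xmin [0.10006213 0.10430714 0.11425376]
```

Emit:
arm_command(
  rows=[
    {"delta_pos":[0.145,0.99,0],"fingers":1},
    {"delta_pos":[0.145,0.99,0],"fingers":1},
    {"delta_pos":[0.145,0.99,0],"fingers":1},
    {"delta_pos":[0.145,0.99,0],"fingers":1},
    {"delta_pos":[0.145,0.99,0],"fingers":1},
    {"delta_pos":[0.145,0.99,0],"fingers":1},
    {"delta_pos":[0.145,0.99,0],"fingers":1},
    {"delta_pos":[0.145,0.99,0],"fingers":1},
    {"delta_pos":[0.145,0.99,0],"fingers":1},
    {"delta_pos":[0.145,0.99,0],"fingers":1},
    {"delta_pos":[-0.77,0.74,0],"fingers":1},
    {"delta_pos":[-0.77,0.74,0],"fingers":1},
    {"delta_pos":[-0.77,0.74,0],"fingers":1},
    {"delta_pos":[-0.77,0.74,0],"fingers":1},
    {"delta_pos":[-0.77,0.74,0],"fingers":1},
    {"delta_pos":[-0.77,0.74,0],"fingers":1},
  ],
)

```text
schema error: expected keys delta_pos, rot, fingers
```

Emit:
arm_command(
  rows=[
    {"delta_pos":[-0.69,0.96,0],"fingers":1},
    {"delta_pos":[-0.69,0.96,0],"fingers":1},
    {"delta_pos":[-0.69,0.96,0],"fingers":1},
    {"delta_pos":[-0.69,0.96,0],"fingers":1},
    {"delta_pos":[-0.69,0.96,0],"fingers":1},
    {"delta_pos":[-0.69,0.96,0],"fingers":1},
    {"delta_pos":[-0.69,0.96,0],"fingers":1},
    {"delta_pos":[-0.69,0.96,0],"fingers":1},
    {"delta_pos":[-0.69,0.96,0],"fingers":1},
  ],
)

```text
schema error: expected keys delta_pos, rot, fingers
```

Emit:
arm_command(
  rows=[
    {"rot":[0,0,0],"delta_pos":[0.145,0.99,0],"fingers":1},
    {"rot":[0,0,0],"delta_pos":[0.145,0.99,0],"fingers":1},
    {"rot":[0,0,0],"delta_pos":[0.145,0.99,0],"fingers":1},
    {"rot":[0,0,0],"delta_pos":[0.145,0.99,0],"fingers":1},
    {"rot":[0,0,0],"delta_pos":[0.145,0.99,0],"fingers":1},
    {"rot":[0,0,0],"delta_pos":[0.145,0.99,0],"fingers":1},
    {"rot":[0,0,0],"delta_pos":[0.145,0.99,0],"fingers":1},
    {"rot":[0,0,0],"delta_pos":[0.145,0.99,0],"fingers":1},
    {"rot":[0,0,0],"delta_pos":[0.145,0.99,0],"fingers":1},
    {"rot":[0,0,0],"delta_pos":[0.145,0.99,0],"fingers":1},
    {"rot":[0,0,0],"delta_pos":[-0.77,0.74,0],"fingers":1},
    {"rot":[0,0,0],"delta_pos":[-0.77,0.74,0],"fingers":1},
    {"rot":[0,0,0],"delta_pos":[-0.77,0.74,0],"fingers":1},
    {"rot":[0,0,0],"delta_pos":[-0.77,0.74,0],"fingers":1},
    {"rot":[0,0,0],"delta_pos":[-0.77,0.74,0],"fingers":1},
    {"rot":[0,0,0],"delta_pos":[-0.77,0.74,0],"fingers":1},
  ],
)

```text
clock: 3.7
tcp_pos: [0.2217, -0.2802, 0.2311]
orientation: [-0.0, 0.05, 0.999, 0.0]
wrist_force: [1.0, -0.7, -0.3]
finger_gap: -0.0002
```

Emit:
arm_command(
  rows=[
    {"rot":[0,0,0],"delta_pos":[-0.69,0.96,0],"fingers":1},
    {"rot":[0,0,0],"delta_pos":[-0.69,0.96,0],"fingers":1},
    {"rot":[0,0,0],"delta_pos":[-0.69,0.96,0],"fingers":1},
    {"rot":[0,0,0],"delta_pos":[-0.69,0.96,0],"fingers":1},
    {"rot":[0,0,0],"delta_pos":[-0.69,0.96,0],"fingers":1},
    {"rot":[0,0,0],"delta_pos":[-0.69,0.96,0],"fingers":1},
    {"rot":[0,0,0],"delta_pos":[-0.69,0.96,0],"fingers":1},
    {"rot":[0,0,0],"delta_pos":[-0.69,0.96,0],"fingers":1},
    {"rot":[0,0,0],"delta_pos":[-0.69,0.96,0],"fingers":1},
    {"rot":[0,0,0],"delta_pos":[0,1,0],"fingers":1},
    {"rot":[0,0,0],"delta_pos":[0,1,0],"fingers":1},
    {"rot":[0,0,0],"delta_pos":[0,1,0],"fingers":1},
    {"rot":[0,0,0],"delta_pos":[0,1,0],"fingers":1},
    {"rot":[0,0,0],"delta_pos":[0,1,0],"fingers":1},
    {"rot":[0,0,0],"delta_pos":[0,1,0],"fingers":1},
    {"rot":[0,0,0],"delta_pos":[0,1,0],"fingers":1},
    {"rot":[0,0,0],"delta_pos":[0,1,0],"fingers":1},
    {"rot":[0,0,0],"delta_pos":[0,1,0],"fingers":1},
  ],
)

```text
clock: 5.5
tcp_pos: [0.3794, 0.0586, 0.231]
orientation: [-0.0, 0.049, 0.999, -0.0]
wrist_force: [0.8, -0.7, 0.1]
finger_gap: -0.0005
```

Emit:
arm_command(
  rows=[
    {"rot":[0,0,0],"delta_pos":[0,1,0],"fingers":1},
    {"rot":[0,0,0],"delta_pos":[0,1,0],"fingers":1},
    {"rot":[0,0,0],"delta_pos":[0,1,0],"fingers":1},
    {"rot":[0,0,0],"delta_pos":[0,1,0],"fingers":1},
    {"rot":[0,0,0],"delta_pos":[0,1,0],"fingers":1},
    {"rot":[0,-0.0209,0],"delta_pos":[0,1,0],"fingers":1},
    {"rot":[0,-0.0209,0],"delta_pos":[0,1,0],"fingers":1},
    {"rot":[0,-0.0209,0],"delta_pos":[0,1,0],"fingers":1},
    {"rot":[0,-0.0209,0],"delta_pos":[0,1,0],"fingers":1},
    {"rot":[0,0,0],"delta_pos":[0,1,0],"fingers":1},
    {"rot":[0,0,0],"delta_pos":[0,0,0],"fingers":1},
  ],
)

```text
clock: 6.6
tcp_pos: [0.3979, 0.2582, 0.2303]
orientation: [0.259, 0.046, 0.965, -0.013]
wrist_force: [0.1, -0.4, 0.3]
finger_gap: 0.0001
```

```bash
cat >> h.py <<'E'
o=np.array([.5967,.3082]);t=-np.radians(5.4);X=np.array([np.cos(t),np.sin(t)]);Y=np.array([-X[1],X[0]])
from scipy.spatial.transform import Rotation as R
def where():
    s=env.get_state(); p=s["tcp_pos"]; r=p[:2]-o; M=R.from_quat(np.roll(s["orientation"],-1)).as_matrix()
    C=np.array([[*X,0],[*Y,0],[0,0,1]]); f=s["wrist_force"]
    print("t",round(s["clock"],2),"cab",np.round([r@X,r@Y,p[2]],4),"F",np.round(C@f,1),"\naxes(cols) in cab\n",(C@M).round(3),"\nq",s["joint_pos"].round(2))
E
python3 - <<'E'
from h import *
where()
p,d=env.read_camera("scene"); cv2.imwrite("pics/s1.png",p)
E
```

```text
t 6.6 cab [-0.1932 -0.0685  0.2303] F [ 0.1 -0.4  0.3] 
axes(cols) in cab
 [[-0.866  0.001  0.501]
 [ 0.     1.    -0.001]
 [-0.501 -0.001 -0.866]] 
q [ 0.61 -0.18 -0.62  0.72 -0.33  0.64]
```

View pics/s1.png

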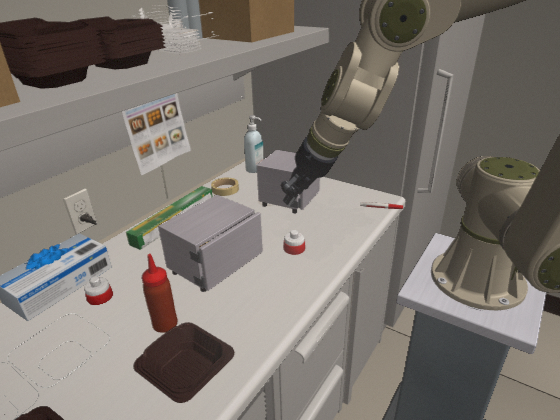

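The arm is clear of everything, with the closed fingers at about (290,190) in front of the wide cupboard. I lower to just in front of the press point.

Emit:
arm_command(
  rows=[
    {"rot":[0,0,0],"delta_pos":[-0.092,0.025,0.954],"fingers":1},
    {"rot":[0,0,0],"delta_pos":[-0.092,0.025,0.954],"fingers":1},
    {"rot":[0,0,0],"delta_pos":[-0.092,0.025,0.954],"fingers":1},
    {"rot":[0,0,0],"delta_pos":[-0.092,0.025,0.954],"fingers":1},
    {"rot":[0,0,0],"delta_pos":[-0.092,0.025,0.954],"fingers":1},
    {"rot":[0,0,0],"delta_pos":[-0.092,0.025,0.954],"fingers":1},
    {"rot":[0,0,0],"delta_pos":[-0.092,0.025,0.954],"fingers":1},
    {"rot":[0,0,0],"delta_pos":[0,0,0],"fingers":1},
  ],
)

```text
clock: 7.45
tcp_pos: [0.4781, 0.2507, 0.1203]
orientation: [0.258, 0.049, 0.965, -0.014]
wrist_force: [-0.8, 0.0, -0.3]
finger_gap: -0.0002
```

```bash
python3 - <<'E'
from h import *
where()
E
```

```text
t 7.45 cab [-0.1127 -0.0685  0.1203] F [-0.8 -0.  -0.3] 
axes(cols) in cab
 [[-0.867  0.008  0.499]
 [ 0.005  1.    -0.006]
 [-0.499 -0.002 -0.867]] 
q [ 0.49  0.04 -0.72  0.36 -0.28  0.53]
```

Emit:
arm_command(
  rows=[
    {"rot":[0,0,0],"delta_pos":[-0.173,0,0.1],"fingers":1},
    {"rot":[0,0,0],"delta_pos":[-0.173,0,0.1],"fingers":1},
    {"rot":[0,0,0],"delta_pos":[-0.173,0,0.1],"fingers":1},
    {"rot":[0,0,0],"delta_pos":[-0.173,0,0.1],"fingers":1},
    {"rot":[0,0,0],"delta_pos":[-0.087,0,0.05],"fingers":1},
    {"rot":[0,0,0],"delta_pos":[-0.087,0,0.05],"fingers":1},
    {"rot":[0,0,0],"delta_pos":[0,0,0],"fingers":1},
  ],
)

```text
clock: 8.15
tcp_pos: [0.4976, 0.2506, 0.1223]
orientation: [0.259, 0.048, 0.964, -0.013]
wrist_force: [0.2, -0.7, -1.0]
finger_gap: -0.0001
```

Emit:
arm_command(
  rows=[
    {"rot":[0,0,0],"delta_pos":[-0.087,0,0.05],"fingers":1},
    {"rot":[0,0,0],"delta_pos":[-0.087,0,0.05],"fingers":1},
    {"rot":[0,0,0],"delta_pos":[0,0,0],"fingers":1},
  ],
)

```text
clock: 8.45
tcp_pos: [0.5017, 0.2502, 0.1222]
orientation: [0.259, 0.048, 0.965, -0.013]
wrist_force: [0.3, -0.5, 0.3]
finger_gap: 0.0
```

```bash
python3 - <<'E'
from h import *
where()
E
```

```text
t 8.45 cab [-0.0891 -0.0667  0.1222] F [ 0.4 -0.4  0.3] 
axes(cols) in cab
 [[-0.865  0.005  0.502]
 [ 0.004  1.    -0.002]
 [-0.502 -0.    -0.865]] 
q [ 0.46  0.07 -0.69  0.35 -0.27  0.5 ]
```

Emit:
arm_command(
  rows=[
    {"rot":[0,0,0],"delta_pos":[-0.087,0,0.05],"fingers":1},
    {"rot":[0,0,0],"delta_pos":[-0.087,0,0.05],"fingers":1},
    {"rot":[0,0,0],"delta_pos":[0,0,0],"fingers":1},
  ],
)

```text
clock: 8.75
tcp_pos: [0.5049, 0.2496, 0.1219]
orientation: [0.259, 0.048, 0.965, -0.013]
wrist_force: [-4.3, -0.2, 2.7]
finger_gap: 0.0005
```

Emit:
arm_command(
  rows=[
    {"rot":[0,0,0],"delta_pos":[-0.087,0,0.05],"fingers":1},
    {"rot":[0,0,0],"delta_pos":[0,0,0],"fingers":1},
  ],
)

```text
clock: 8.95
tcp_pos: [0.5065, 0.2494, 0.1217]
orientation: [0.258, 0.047, 0.965, -0.013]
wrist_force: [-5.9, -0.4, 3.1]
finger_gap: -0.0
```

Emit:
arm_command(
  rows=[
    {"rot":[0,0,0],"delta_pos":[-0.087,0,0.05],"fingers":1},
    {"rot":[0,0,0],"delta_pos":[0,0,0],"fingers":1},
  ],
)

```text
clock: 9.15
tcp_pos: [0.5081, 0.2492, 0.1214]
orientation: [0.258, 0.047, 0.965, -0.013]
wrist_force: [-7.2, 0.2, 3.3]
finger_gap: -0.0002
```

Emit:
arm_command(
  rows=[
    {"rot":[0,0,0],"delta_pos":[-0.087,0,0.05],"fingers":1},
    {"rot":[0,0,0],"delta_pos":[0,0,0],"fingers":1},
  ],
)

```text
clock: 9.35
tcp_pos: [0.5095, 0.2491, 0.1212]
orientation: [0.258, 0.047, 0.965, -0.013]
wrist_force: [-9.6, 0.7, 4.5]
finger_gap: -0.0004
```

Emit:
arm_command(
  rows=[
    {"rot":[0,0,0],"delta_pos":[-0.087,0,0.05],"fingers":1},
    {"rot":[0,0,0],"delta_pos":[0,0,0],"fingers":1},
  ],
)

```text
clock: 9.55
tcp_pos: [0.5098, 0.2491, 0.1209]
orientation: [0.257, 0.046, 0.965, -0.013]
wrist_force: [-20.5, 0.5, 13.5]
finger_gap: 0.0001
```

The door reached its stop (20 N), so I draw back.

Emit:
arm_command(
  rows=[
    {"rot":[0,0,0],"delta_pos":[0.433,0,-0.25],"fingers":1},
    {"rot":[0,0,0],"delta_pos":[0.866,0,-0.5],"fingers":1},
    {"rot":[0,0,0],"delta_pos":[0.866,0,-0.5],"fingers":1},
    {"rot":[0,0,0],"delta_pos":[0.866,0,-0.5],"fingers":1},
    {"rot":[0,0,0],"delta_pos":[0.866,0,-0.5],"fingers":1},
    {"rot":[0,0,0],"delta_pos":[0.866,0,-0.5],"fingers":1},
    {"rot":[0,0,0],"delta_pos":[0.433,0,-0.5],"fingers":1},
    {"rot":[0,0,0],"delta_pos":[0,0,-1],"fingers":1},
    {"rot":[0,0.0209,0],"delta_pos":[0,0,-1],"fingers":1},
    {"rot":[0,0.0209,0],"delta_pos":[0,0,-1],"fingers":1},
    {"rot":[0,0.0209,0],"delta_pos":[0,0,-1],"fingers":1},
    {"rot":[0,0.0209,0],"delta_pos":[0,0,-1],"fingers":1},
    {"rot":[0,0,0],"delta_pos":[0,0,0],"fingers":1},
    {"rot":[0,0,0],"delta_pos":[0,0,0],"fingers":1},
    {"rot":[0,0,0],"delta_pos":[0,0,0],"fingers":1},
  ],
)

```text
clock: 11.05
tcp_pos: [0.3549, 0.2644, 0.2176]
orientation: [0.0, 0.049, 0.999, -0.0]
wrist_force: [-1.0, -0.1, -0.0]
finger_gap: -0.0001
```

```bash
python3 - <<'E'
from h import *
where()
p,d=env.read_camera("side"); cv2.imwrite("pics/s2.png",p)
W=cloud("side",d); r=W[...,:2]-o; x=r@X; y=r@Y
m=(abs(W[...,2]-.147)<.006)&(x<-.064)&(x>-.3)&(abs(y)<.11); print(m.sum())
q=np.c_[x[m],y[m]]; rect=cv2.minAreaRect((q*1000).astype(np.float32)); print(rect,cv2.boxPoints(rect).round().tolist())
E
```

```text
t 11.05 cab [-0.2366 -0.0664  0.2176] F [-1.  -0.2 -0. ] 
axes(cols) in cab
 [[-1.     0.004  0.   ]
 [ 0.004  1.    -0.001]
 [-0.    -0.001 -1.   ]] 
q [ 0.46  0.06 -0.3   1.21 -0.    0.56]
379
((-115.60847473144531, 12.379402160644531), (200.1955108642578, 19.972341537475586), 63.99253463745117) [[-168.0, -73.0], [-151.0, -82.0], [-63.0, 98.0], [-81.0, 107.0]]
```

View pics/s2.png

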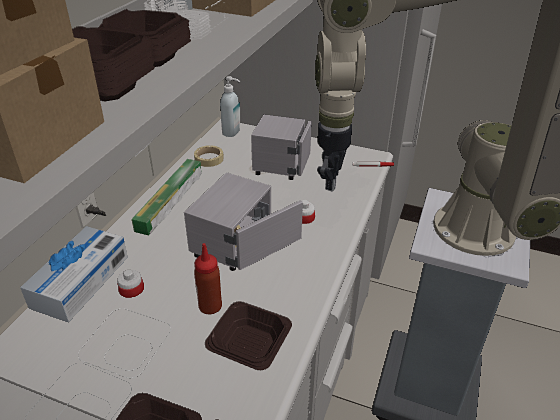

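The door stands ajar at about 26°, its edge near (300,210) in the picture. I go over it and dip the closed fingers in behind it.

Emit:
arm_command(
  rows=[
    {"rot":[0,0,0],"delta_pos":[-1,0,0],"fingers":1},
    {"rot":[0,0,0],"delta_pos":[-1,0,0],"fingers":1},
    {"rot":[0,0,0],"delta_pos":[-1,0,0],"fingers":1},
    {"rot":[0,0,0],"delta_pos":[-1,0,0],"fingers":1},
    {"rot":[0,0,0],"delta_pos":[-1,0,0],"fingers":1},
    {"rot":[0,0,0],"delta_pos":[-1,0,0],"fingers":1},
    {"rot":[0,0,0],"delta_pos":[-1,0,0],"fingers":1},
    {"rot":[0,0,0],"delta_pos":[0,0,0],"fingers":1},
  ],
)

```text
clock: 11.9
tcp_pos: [0.4961, 0.2508, 0.2177]
orientation: [0.0, 0.05, 0.999, -0.0]
wrist_force: [0.4, -0.4, -0.2]
finger_gap: 0.0
```

Emit:
arm_command(
  rows=[
    {"rot":[0,0,0],"delta_pos":[0,0,1],"fingers":1},
    {"rot":[0,0,0],"delta_pos":[0,0,1],"fingers":1},
    {"rot":[0,0,0],"delta_pos":[0,0,1],"fingers":1},
    {"rot":[0,0,0],"delta_pos":[0,0,1],"fingers":1},
    {"rot":[0,0,0],"delta_pos":[0,0,1],"fingers":1},
    {"rot":[0,0,0],"delta_pos":[0,0,0],"fingers":1},
  ],
)

```text
clock: 12.5
tcp_pos: [0.4914, 0.2503, 0.1158]
orientation: [-0.003, 0.049, 0.999, -0.001]
wrist_force: [-0.5, 0.4, 0.1]
finger_gap: 0.0003
```

```bash
python3 - <<'E'
from h import *
where()
E
```

```text
t 12.5 cab [-0.0994 -0.0675  0.1158] F [-0.5  0.4  0.1] 
axes(cols) in cab
 [[-1.     0.003 -0.005]
 [ 0.003  1.    -0.003]
 [ 0.005 -0.003 -1.   ]] 
q [ 0.33  0.33 -0.22  1.03 -0.    0.42]
```

Clear of both sides. Now I push it open along the arc.

Emit:
arm_command(
  rows=[
    {"rot":[0,0,0],"delta_pos":[0.35,0.37,0],"fingers":1},
    {"rot":[0,0,0],"delta_pos":[0.35,0.37,0],"fingers":1},
    {"rot":[0,0,0],"delta_pos":[0.3,0.37,0],"fingers":1},
    {"rot":[0,0,0],"delta_pos":[0.26,0.114,0],"fingers":1},
    {"rot":[0,0,0],"delta_pos":[0.26,0.114,0],"fingers":1},
    {"rot":[0,0,0],"delta_pos":[0.26,0.114,0],"fingers":1},
    {"rot":[0,0,0],"delta_pos":[0.26,0.114,0],"fingers":1},
    {"rot":[0,0,0],"delta_pos":[0.24,0.15,0],"fingers":1},
    {"rot":[0,0,0],"delta_pos":[0.24,0.15,0],"fingers":1},
    {"rot":[0,0,0],"delta_pos":[0.24,0.15,0],"fingers":1},
    {"rot":[0,0,0],"delta_pos":[0.24,0.15,0],"fingers":1},
  ],
)

```text
clock: 13.6
tcp_pos: [0.4397, 0.3, 0.1185]
orientation: [-0.0, 0.05, 0.999, -0.0]
wrist_force: [1.4, 0.1, -0.2]
finger_gap: 0.0003
```

Emit:
arm_command(
  rows=[
    {"rot":[0,0,0],"delta_pos":[0.214,0.186,0],"fingers":1},
    {"rot":[0,0,0],"delta_pos":[0.214,0.186,0],"fingers":1},
    {"rot":[0,0,0],"delta_pos":[0.214,0.186,0],"fingers":1},
    {"rot":[0,0,0],"delta_pos":[0.214,0.186,0],"fingers":1},
    {"rot":[0,0,0],"delta_pos":[0.184,0.215,0],"fingers":1},
    {"rot":[0,0,0],"delta_pos":[0.184,0.215,0],"fingers":1},
    {"rot":[0,0,0],"delta_pos":[0.184,0.215,0],"fingers":1},
    {"rot":[0,0,0],"delta_pos":[0.184,0.215,0],"fingers":1},
    {"rot":[0,0,0],"delta_pos":[0.15,0.239,0],"fingers":1},
    {"rot":[0,0,0],"delta_pos":[0.15,0.239,0],"fingers":1},
    {"rot":[0,0,0],"delta_pos":[0.15,0.239,0],"fingers":1},
    {"rot":[0,0,0],"delta_pos":[0.15,0.239,0],"fingers":1},
  ],
)

```text
clock: 14.8
tcp_pos: [0.4012, 0.3555, 0.1186]
orientation: [-0.0, 0.049, 0.999, -0.0]
wrist_force: [0.8, -0.2, -0.2]
finger_gap: 0.0004
```

Emit:
arm_command(
  rows=[
    {"rot":[0,0,0],"delta_pos":[0.107,0.228,0],"fingers":1},
    {"rot":[0,0,0],"delta_pos":[0.107,0.228,0],"fingers":1},
    {"rot":[0,0,0],"delta_pos":[0.107,0.228,0],"fingers":1},
    {"rot":[0,0,0],"delta_pos":[0.082,0.237,0],"fingers":1},
    {"rot":[0,0,0],"delta_pos":[0.082,0.237,0],"fingers":1},
    {"rot":[0,0,0],"delta_pos":[0.082,0.237,0],"fingers":1},
    {"rot":[0,0,0],"delta_pos":[0,0,0],"fingers":1},
  ],
)

```text
clock: 15.5
tcp_pos: [0.3927, 0.3847, 0.1185]
orientation: [-0.0, 0.049, 0.999, 0.0]
wrist_force: [0.0, -1.1, 0.2]
finger_gap: 0.0
```

```bash
cat >> h.py <<'E'
def door(name):
    p,d=env.read_camera("side"); cv2.imwrite(f"pics/{name}.png",p)
    W=cloud("side",d); r=W[...,:2]-o; x=r@X; y=r@Y
    m=(abs(W[...,2]-.147)<.006)&(x<-.09)&(x>-.3)&(abs(y)<.125)
    q=np.c_[x[m],y[m]]; rect=cv2.minAreaRect((q*1000).astype(np.float32)); print(m.sum(),cv2.boxPoints(rect).round().tolist())
    v=cv2.fitLine(q.astype(np.float32),cv2.DIST_HUBER,0,.01,.01).ravel(); print("door angle",abs(np.arctan2(abs(v[0]),-v[1]*np.sign(-v[0]))))
E
python3 - <<'E'
from h import *
where(); door("s3")
E
```

```text
t 15.5 cab [-0.2103  0.0569  0.1185] F [ 0.1 -1.1  0.2] 
axes(cols) in cab
 [[-1.     0.004 -0.   ]
 [ 0.004  1.     0.   ]
 [ 0.     0.    -1.   ]] 
q [ 0.63  0.32 -0.22  1.02  0.    0.73]
441 [[-264.0, 82.0], [-259.0, 46.0], [-86.0, 74.0], [-91.0, 109.0]]
door angle 1.4010042
```

View pics/s3.png

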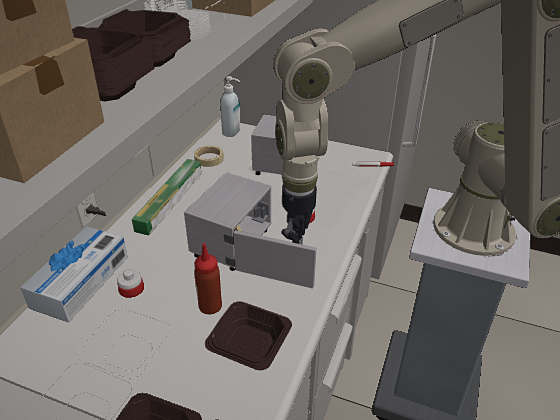

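The door is at about 1.40 rad, edge near (315,265) in the picture. I back off to the right and lift clear.

Emit:
arm_command(
  rows=[
    {"rot":[0,0,0],"delta_pos":[0,-0.4,0],"fingers":1},
    {"rot":[0,0,0],"delta_pos":[0,-0.8,0],"fingers":1},
    {"rot":[0,0,0],"delta_pos":[0,-1,0],"fingers":1},
    {"rot":[0,0,0],"delta_pos":[0,-1,0],"fingers":1},
    {"rot":[0,0,0],"delta_pos":[0,-0.5,-0.8],"fingers":1},
    {"rot":[0,0,0],"delta_pos":[0,-0.5,-1],"fingers":1},
    {"rot":[0,0,0],"delta_pos":[0,-0.5,-1],"fingers":1},
    {"rot":[0,0,0],"delta_pos":[0,-0.5,-1],"fingers":1},
    {"rot":[0,0,0],"delta_pos":[0,0,-1],"fingers":1},
    {"rot":[0,0,0],"delta_pos":[0,0,-1],"fingers":1},
    {"rot":[0,0,0],"delta_pos":[0,0,0],"fingers":1},
    {"rot":[0,0,0],"delta_pos":[0,0,0],"fingers":1},
    {"rot":[0,0,0],"delta_pos":[0,0,0],"fingers":1},
  ],
)

```text
clock: 16.85
tcp_pos: [0.382, 0.28, 0.2335]
orientation: [-0.001, 0.05, 0.999, -0.0]
wrist_force: [0.1, -0.7, -0.7]
finger_gap: -0.0002
```

```bash
python3 - <<'E'
from h import *
where(); door("s4"); door("s5")
E
```

```text
t 16.85 cab [-0.2111 -0.0483  0.2335] F [ 0.2 -0.7 -0.7] 
axes(cols) in cab
 [[-1.     0.005 -0.001]
 [ 0.005  1.    -0.001]
 [ 0.001 -0.001 -1.   ]] 
q [ 0.46  0.12 -0.2   1.26 -0.    0.56]
404 [[-264.0, 81.0], [-262.0, 64.0], [-89.0, 91.0], [-92.0, 108.0]]
door angle 1.4064176
402 [[-265.0, 80.0], [-262.0, 62.0], [-88.0, 91.0], [-91.0, 109.0]]
door angle 1.4152979
```

View pics/s5.png

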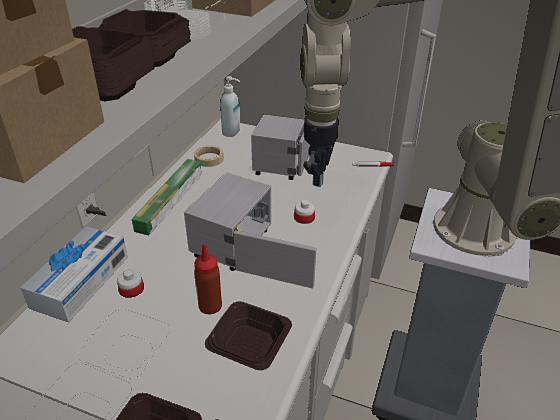

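The wide door stands open at (275,258), the narrow one (280,145) is shut, and the timer, bottle, tray and pen sit where they did. The arm is clear.

```bash
python3 -c "
from workcell import env
print(env.hand_in())"
```

```text
the job is handed in; nothing more can be done
None
```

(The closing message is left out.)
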